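# Sweep the inspection bed clear and light it

### The job

Take the bench brush and sweep the three wooden scraps off the raised inspection bed into the red pen tray alongside, so that none still leans on the bed, moving them only with the brush and never with the gripper or arm. Then stand the brush back on its bristles, lengthways on its stand, let go, and after that flip the lamp's chrome toggle fully over to switch it on. Leave the pocket watch, the pin dish and the two gilt buttons where they lie.

Things in the scene. Friction and masses are not known exactly. Their poses are not given: they have to be found in the camera images.
- bed: raised wooden inspection block with a green top, fixed: 220 (its x) by 180 (its y) by 40 mm high, flat top without lips. Origin: centre of its underside, on the table; z up. The tray stands close against one of its two long (220 mm) sides and the brush stand is at the other long side; which side is which changes
- tray: red lacquered open pen tray, fixed on the table: 220 (its x) by 120 (its y) by 26 mm high outside, walls and floor 5 mm thick. Origin: centre of its underside; axes parallel to the bed's. Its long side stands 2 mm from the bed's side, its rim 14 mm below the bed's top, so scraps pushed off that edge of the bed drop in
- stand: flat wooden slab with a black rubber top, the brush's stand, fixed: 160 (its x) by 70 (its y) by 12 mm high. Origin: centre of its underside; axes parallel to the bed's; its centre is 152 mm from the bed's centre
- brush: bench brush, loose, about 180 g, standing on its stand: stiff bristle block 120 (its x) by 34 (its y) by 40 mm high, above it a yellow back 126 by 36 mm from 40 to 58 mm height, above that an upright wooden grip rib 75 (x) by 24 (y) mm from 58 to 98 mm height. Origin: centre of the bristles' underside; z up. Pinch the rib across its 24 mm, from above
- scrap_a: a snapped length of pale wooden coin-tray moulding, a chunky scrap 62 by 26 by 23 mm; 16 mm high, with a 9 mm wide ridge up to 23 mm high along one long edge. About 40 g, loose. Origin: centre of its underside; its x is along its length, z up. Starts flat on the bed, its length within 0.75 rad of the bed's y
- scrap_b: a snapped length of pale wooden coin-tray moulding, a chunky scrap 60 by 26 by 23 mm; 16 mm high, with a 9 mm wide ridge up to 23 mm high along one long edge, and a 14 mm wide stub sticking out 10 mm on the other long edge. About 40 g, loose. Origin: centre of its underside; its x is along its length, z up. Starts flat on the bed, its length within 0.75 rad of the bed's y
- scrap_c: a snapped length of pale wooden coin-tray moulding, a chunky scrap 64 by 26 by 23 mm; 16 mm high, with a 9 mm wide ridge up to 23 mm high along one long edge. About 40 g, loose. Origin: centre of its underside; its x is along its length, z up. Starts flat on the bed, its length within 0.75 rad of the bed's y
- lamp: black bakelite desk lamp, fixed: base 200 (its x) by 130 (its y) by 25 mm high. Origin: centre of the base's underside. At yaw 0 its x points away from the robot, y to the robot's left. The neck, 14 mm thick, rises from (75, 0) mm on the base, leaning to +x and then bending to -y; the 116 mm wide shade hangs about (265, -145) mm from the origin, 280 to 390 mm above the table
- toggle (a joint): angle of the chrome toggle lever on the lamp's base, rad: 0 = off, leaning 0.5 rad from upright towards the lamp's -y; 1.0 = on, leaning 0.5 rad towards the lamp's +y. It stays where it is left; stiff by about 0.06 N m (1 N at the ball). It may start anywhere from 0 to 0.2
- toggle_tip (a point): centre of the 26 mm steel ball at the end of the toggle lever. The lever is 60 mm long from its pivot to here, 10 mm thick; the pivot is at (-55, 0) mm in the lamp's frame, 47 mm above the table, on a housing block 50 (x) by 70 (y) mm whose top is 50 mm above the table
- watch: silver pocket watch lying on the table, 52 mm wide, 13 mm thick, with a crown and ring; bystander. Origin: centre of its underside
- dish: white porcelain pin dish, 84 mm wide, 26 mm high; bystander. Origin: centre of its underside
- button_a: gilt brass button, 44 mm wide, 12 mm high; bystander. Origin: centre of its underside
- button_b: gilt brass button, 44 mm wide, 12 mm high; bystander. Origin: centre of its underside
Things that resemble listed ones, but are neither listed nor needed, are in the scene too. What is shaped like the scrap_c but black, blue or purple is not meant.

How it is judged:
By the outcome, as a careful person would: the job done as asked, in the order asked, and still so for the second after the job is handed in, with the robot touching nothing.
It also fails if it takes over 58 s, if anything falls off the work surface, if the arm or the gripper's body presses on something with over 40 N, if the wrist force passes 120 N, or if a joint passes its speed limit or range.

### The arm

A 6-joint arm with a two-finger parallel gripper is mounted at the origin on the work surface. World frame = base frame: x ahead of the robot, y to its left, z up, the work surface at z = 0. Lengths are in m, angles in rad, forces in N, time in s.
With the tool pointing down it reaches from about 0.35 to 0.85 m from the base axis. Payload 8.1 kg.
Tool frame: the origin (TCP) lies at the very end of the fingers, on their centre line; the grasp point (between the pads) lies 19 mm behind it; z points along the fingers, y is the line along which they close (so a half turn about z gives the same grasp; the last joint's range is limited). The gripper opens to 93 mm and grips with 3 to 60 N. Pads are 15 mm wide; open, the fingers measure 128 mm over their backs; the gripper's body (75 mm by 188 mm) begins 65 mm behind the grasp point.
Start: joints at [1.046, 0.13, 1.488, -0, 1.523, -0.085], TCP at [0.255, 0.543, 0.192] pointing down, gripper open.
Joint ranges: [-2.96, 2.96], [-0.89, 2.26], [0.02, 2.5], [-1.34, 4.48], [0, 2.73], [-2.66, 2.66]. Speed limits (rad/s): [2.39, 2.39, 2.79, 3.14, 3.14, 3.14].

### API

Orientations are given as a rotation vector (axis times angle).
In Python, from plant import robot, imaging gives the robot as it stands.
- The arm moves only by the tool jog_arm, never from a script. Its argument "rows" is a list of rows, each a list of 2 entries, a list of its own where there are three numbers: the shift along the tool's x, y, z each as a share of 0.2 m, from -1 to 1, then the turn, a rotation vector about the tool's x, y, z each as a share of pi/2 rad, from -1 to 1. A call has 1 to 5 rows; each row is the pose to reach, as a shift and turn from the pose commanded when the call began, along the tool's axes at that moment; what a row does not reach only later rows make up. A row lasts 1/10 s, in which the tool goes at most 50 mm and 8.59 degrees, less where a joint would pass 70% of its speed; a pose out of reach is approached as far as the arm can. A call with a number of a shift or a turn outside -1 to 1 is refused whole. A call with a gripper value outside its range is refused whole. "hand" is the closure, from -1 (fully open) to 1 (shut), set as the call begins (left out, the last holds). The fingers move at their own pace and stop on an object; "squeeze" is the grip in N (left out, the last holds). Time passes only in rows, so rows that repeat a pose let the fingers close. It gives the time, the measured TCP pose, the force, the opening and the grip force at its end, in the units of the state.
- robot.read_state(): the state, without advancing time (a new reading comes with each control period).
- imaging.read_camera(name): name is "scene" or "top"; returns a dict with "frame" (384x512x3 uint8, red, green, blue), "vertical_fov" (degrees; the focal length in pixels is half the picture's height over the tangent of half this angle, whatever the lens; pixels are square), "cx", "cy" (the principal point, pixels), "R" (3x3) and "t" (3): a world point X has camera coordinates R X + t. Camera axes: x right, y down, z forward; pixel columns grow to the right and rows downward; lengths in m; the calibration is good to about 2 mm. A picture is of the moment at which its call begins. There is no depth.
- robot.close_job(): hands the job in; it is judged then, once.
The state is a dict: "t": time; "q": joint angles; "dq": joint speeds; "joint_torque": joint torques, N m; "tool_pos": TCP position; "orientation": TCP orientation; "force": force on the tool from outside, world axes, zero at the start; "wrist_torque": the same for the moment, N m; "opening": finger opening in m; "gripper_force": force on a finger pad.
Only numpy, scipy, OpenCV 4.12 (cv2) and the standard library are available. Lean on these libraries where they do the work, as an engineer would, in place of code of your own. Each camera call takes 0.05 s, during which the arm holds its last target. There are 200 camera calls.

## Working session

There is one attempt and no reset: what is moved stays moved. The work goes in short steps, Python scripts to look and compute and a tool call to move; the robot and the scene stay as the last step left them, time stands still between calls to the robot, and variables do not carry over. Pictures are saved under pics/ and viewed, at most 10 in all, crops included, and the job is handed in when it is done.

Besides the shell and the picture viewer there is one more tool, called after "Emit:" as name([rows], argument=value, ...), one row to a line, values as JSON. jog_arm: Moves the arm, as the interface text tells. Its arguments: {"type":"object","properties":{"rows":{"type":"array"},"hand":{"type":"number"},"squeeze":{"type":"number"}},"required":["rows"]}

```bash
ls; mkdir -p pics; python3 - <<'E'
from plant import robot, imaging
import cv2
for n in ("top","scene"):
    c=imaging.read_camera(n); cv2.imwrite(f"pics/{n}0.png",cv2.resize(c["frame"][:,:,::-1],(800,600),interpolation=cv2.INTER_CUBIC))
    print(n,c["vertical_fov"],c["cx"],c["cy"],c["R"],c["t"])
s=robot.read_state();print(s)
E
```

```text
pics
top 50.162802314183836 250.88185025515284 194.30209288500706 [[ 0.02073476 -0.99971736 -0.01163052]
 [-0.99622036 -0.01967797 -0.08460366]
 [ 0.08435088  0.0133408  -0.9963468 ]] [-0.05559746  0.56409685  1.11318573]
scene 56.84542706094454 259.60838574164137 183.5759777045013 [[-0.1162255   0.99313515 -0.01319873]
 [ 0.58761319  0.05804195 -0.80705754]
 [-0.80075113 -0.10155642 -0.59032527]] [ 0.11752515 -0.25252604  1.68058697]
{'t': 0.1, 'q': array([ 1.04560178e+00,  1.31087267e-01,  1.48917219e+00,  6.29514606e-06,
        1.52299255e+00, -8.54436559e-02]), 'dq': array([ 0.00030039, -0.0015506 , -0.00282076,  0.00039956,  0.00060138,
        0.00062496]), 'joint_torque': array([ 1.25299368e-03, -5.61344934e+01, -4.93094730e+01,  7.70268473e-02,
        2.91697006e-02, -6.29294505e-05]), 'tool_pos': array([0.25514965, 0.54243095, 0.19109042]), 'orientation': array([-6.85096868e-01, -3.06546392e+00,  2.48259282e-03]), 'force': array([0.3261583 , 1.07777774, 0.51941003]), 'wrist_torque': array([-0.04221242,  0.02148435, -0.03193308]), 'gripper_force': 0.0, 'opening': 0.09329588283188468}
```

View pics/top0.png

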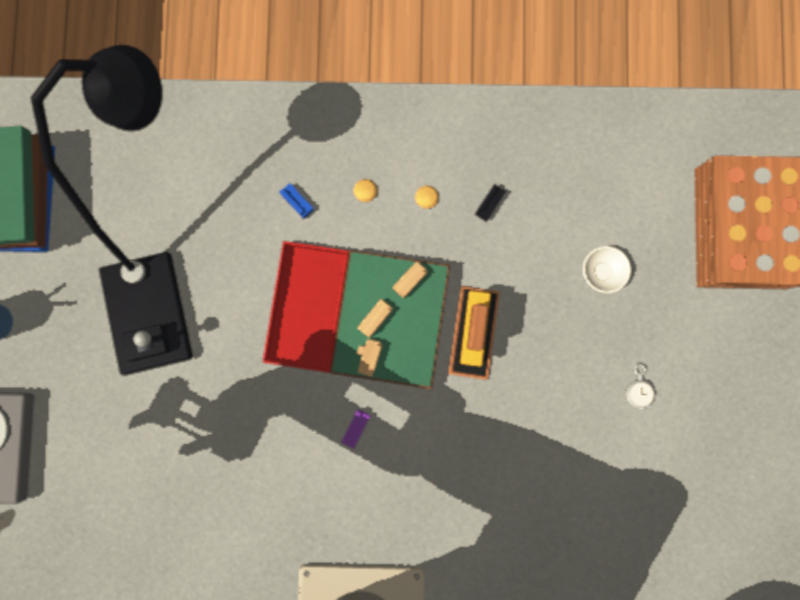

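View pics/scene0.png

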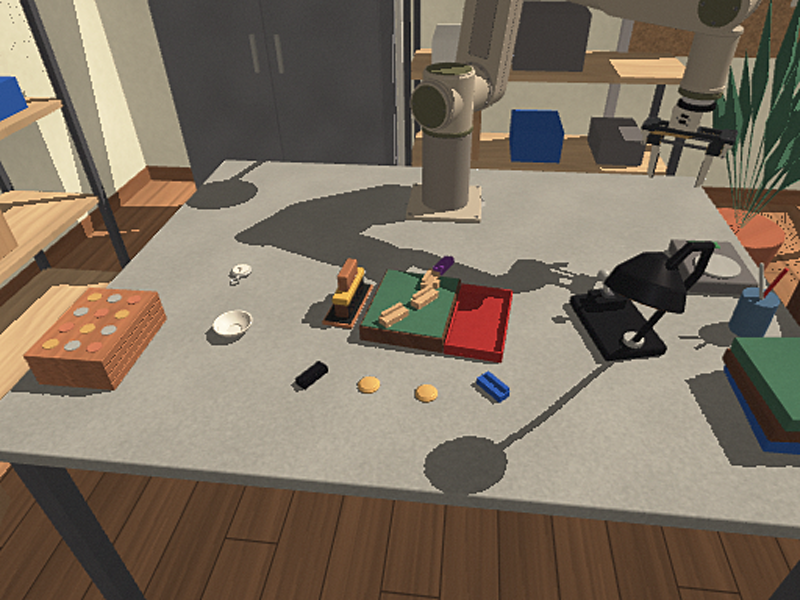

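The top view (800×600 px) shows the bed at about (390,318), with the tray to its left (+y) and the stand and brush to its right. The scraps are at (410,279), (375,317) and (370,355), and the toggle ball is at about (142,339). The scene view agrees. I'll zoom in to get accurate corner positions.

```bash
python3 - <<'E'
from plant import imaging
import cv2,numpy as np
c=imaging.read_camera("top"); f=c["frame"]; np.savez("top.npz",**c)
np.savez("scene.npz",**imaging.read_camera("scene"))
cv2.imwrite("pics/bed.png",cv2.resize(f[145:257,165:325,::-1],None,fx=5,fy=5,interpolation=cv2.INTER_CUBIC))
cv2.imwrite("pics/lamp.png",cv2.resize(f[150:250,55:135,::-1],None,fx=6,fy=6,interpolation=cv2.INTER_CUBIC))
E
```

```text
(no output)
```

View pics/bed.png

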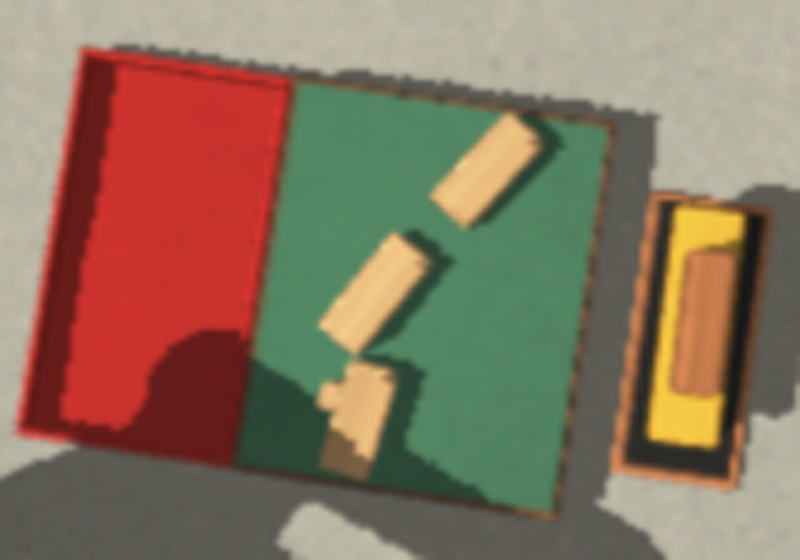

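View pics/lamp.png

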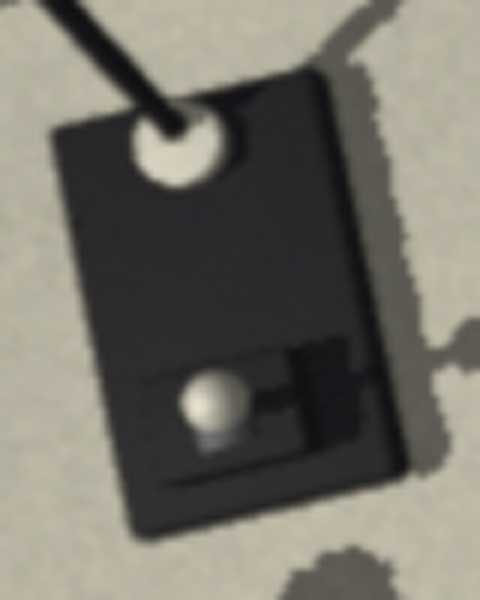

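The bed crop shows clear corners for the bed at (294,80), (611,125), (555,518) and (237,465), and for the rib at (688..738,250) down to (672..718,395). The lamp crop shows the base corners at (52,130), (322,70), (408,470) and (135,540), with the ball at (215,402).

```bash
cat >h.py <<'E'
import numpy as np
from scipy.optimize import least_squares
def ray(c,u,v,z):
    f=192/np.tan(np.radians(float(c["vertical_fov"]))/2)
    d=c["R"].T@np.array([(u-c["cx"])/f,(v-c["cy"])/f,1]); o=-c["R"].T@c["t"]
    return o+d*(z-o[2])/d[2]
def fit(W,L):
    "W world pts, L local pts -> x,y,yaw, rms"
    W=np.array(W)[:,:2];L=np.array(L,float)
    def r(p):
        cs,s=np.cos(p[2]),np.sin(p[2]);return (L@np.array([[cs,s],[-s,cs]])+p[:2]-W).ravel()
    q=least_squares(r,[*W.mean(0),0]);return q.x.round(4),np.sqrt(np.mean(q.fun**2)).round(4)
E
python3 - <<'E'
from h import *
c=dict(np.load("top.npz"))
B=lambda P,z:[ray(c,165+(u+.5)/5-.5,145+(v+.5)/5-.5,z) for u,v in P]
Lm=lambda P,z:[ray(c,55+(u+.5)/6-.5,150+(v+.5)/6-.5,z) for u,v in P]
# order: TL(+x,+y) TR(+x,-y) BR BL
R=lambda a,b:[[a/2,b/2],[a/2,-b/2],[-a/2,-b/2],[-a/2,b/2]]
print("bed",fit(B([(294,80),(611,125),(555,518),(237,465)],.04),R(.22,.18)))
print("tray outer",B([(83,48),(19,433)],.026))
print("brush",fit(B([(675,205),(745,210),(720,447),(648,441)],.07),R(.126,.036)))
print("rib",fit(B([(688,250),(738,250),(718,395),(672,390)],.11),R(.075,.024)))
print("standtop",fit(B([(652,190),(772,210),(737,487),(612,470)],.012),R(.16,.07)))
for n,P in dict(up=[(512,112),(543,143),(467,228),(431,195)],mid=[(400,232),(430,262),(355,353),(318,325)],b=[(348,362),(397,372),(368,478),(320,468)]).items():
    print(n,np.array(B(P,.06))[:,:2].round(3).tolist())
print("lamp",fit(Lm([(52,130),(322,70),(408,470),(135,540)],.025),R(.2,.13)))
print("ball",Lm([(215,402)],.1))
from scipy.spatial.transform import Rotation as Ro
from plant import robot
s=robot.read_state();print(s["tool_pos"],Ro.from_rotvec(s["orientation"]).as_matrix().round(4))
E
```

```text
bed (array([ 0.538 , -0.041 , -0.1271]), np.float64(0.0027))
tray outer [array([0.67347786, 0.15279293, 0.026     ]), array([0.45858532, 0.18053696, 0.026     ])]
brush (array([ 0.5233, -0.1861, -0.0961]), np.float64(0.0008))
rib (array([ 0.5234, -0.185 , -0.1076]), np.float64(0.0011))
standtop (array([ 0.5187, -0.1909, -0.1246]), np.float64(0.0013))
up [[0.637, -0.087], [0.62, -0.104], [0.573, -0.064], [0.591, -0.044]]
mid [[0.571, -0.028], [0.555, -0.044], [0.505, -0.005], [0.52, 0.015]]
b [[0.5, -0.001], [0.496, -0.028], [0.439, -0.013], [0.444, 0.012]]
lamp (array([0.5411, 0.3946, 0.2574]), np.float64(0.0025))
ball [array([0.49267811, 0.36820331, 0.1       ])]
[0.25524386 0.54258161 0.19139965] [[-9.048e-01  4.257e-01 -6.000e-04]
 [ 4.257e-01  9.048e-01 -1.000e-03]
 [ 1.000e-04 -1.100e-03 -1.000e+00]]
```

Emit:
jog_arm([
  [[-0.92,-0.91,0],[0,0,0]],
  [[-0.92,-0.91,0],[0,0,0]],
  [[-0.92,-0.91,0],[0,0,0]],
  [[-0.92,-0.91,0],[0,0,0]],
  [[-0.92,-0.91,0],[0,0,0]],
], hand=-1)

```text
t: 0.7
tool_pos: [0.3415, 0.3063, 0.1919]
orientation: [0.684, 3.066, -0.0]
force: [0.4, 0.2, 0.7]
opening: 0.093
gripper_force: 0.0
```

Emit:
jog_arm([
  [[-0.92,-0.91,0],[0,0,0]],
  [[-0.92,-0.91,0],[0,0,0]],
  [[-0.92,-0.91,0],[0,0,0]],
  [[-0.92,-0.91,0],[0,0,0]],
  [[-0.92,-0.91,0],[0,0,0]],
])

```text
t: 1.2
tool_pos: [0.4277, 0.0715, 0.1922]
orientation: [0.685, 3.065, 0.001]
force: [0.3, 0.1, 0.6]
opening: 0.0933
gripper_force: 0.0
```

```bash
cat >go.py <<'E'
import sys,numpy as np
from scipy.spatial.transform import Rotation as Ro
from plant import robot
s=robot.read_state();R=Ro.from_rotvec(s["orientation"]);p=s["tool_pos"]
print("t",s["t"].__round__(2),"pos",p.round(4),"yaw",np.arctan2(*R.as_matrix()[1::-1,1]).round(4)-1.5708,"open",s["opening"],"q",s["q"].round(2),"F",s["force"].round(1))
for a in sys.argv[1:]:
    x,y,z,w=map(float,a.split(","))
    T=Ro.from_matrix(np.array([[-np.cos(w),-np.sin(w),0],[-np.sin(w),np.cos(w),0],[0,0,-1]]))
    print(a,"shift",(R.inv().apply(np.array([x,y,z])-p)/.2).round(3),"turn",((R.inv()*T).as_rotvec()/(np.pi/2)).round(4))
E
python3 go.py 0.523,-0.186,0.19,-0.105
```

```text
t 1.2 pos [0.4277 0.0715 0.1922] yaw -0.4397 open 0.09330578601061544 q [ 0.05 -0.34  1.92  0.    1.55 -1.08] F [0.3 0.1 0.6]
0.523,-0.186,0.19,-0.105 shift [-0.979 -0.962  0.011] turn [ 2.000e-04  5.000e-04 -2.131e-01]
```

Emit:
jog_arm([
  [[-0.98,-0.96,0.01],[0,0,-0.213]],
  [[-0.98,-0.96,0.01],[0,0,-0.213]],
  [[-0.98,-0.96,0.01],[0,0,-0.213]],
  [[-0.98,-0.96,0.01],[0,0,-0.213]],
  [[-0.98,-0.96,0.01],[0,0,-0.213]],
])

```text
t: 1.7
tool_pos: [0.5102, -0.1503, 0.1903]
orientation: [0.165, 3.137, 0.0]
force: [1.7, -0.2, -0.1]
opening: 0.0931
gripper_force: 0.0
```

```bash
python3 go.py 0.5235,-0.186,0.19,-0.105 0.5235,-0.186,0.074,-0.105; python3 - <<'E'
from plant import imaging
import cv2
c=imaging.read_camera("scene")
cv2.imwrite("pics/s1.png",cv2.resize(c["frame"][60:260,150:400,::-1],None,fx=3,fy=3,interpolation=cv2.INTER_CUBIC))
E
```

```text
t 1.7 pos [ 0.5102 -0.1503  0.1903] yaw -0.10519999999999996 open 0.09309812643677329 q [-0.38 -0.05  1.68  0.    1.51 -1.85] F [ 1.7 -0.2 -0.1]
0.5235,-0.186,0.19,-0.105 shift [-0.085 -0.171  0.001] turn [ 0.      0.0001 -0.0002]
0.5235,-0.186,0.074,-0.105 shift [-0.085 -0.171  0.581] turn [ 0.      0.0001 -0.0002]
```

View pics/s1.png

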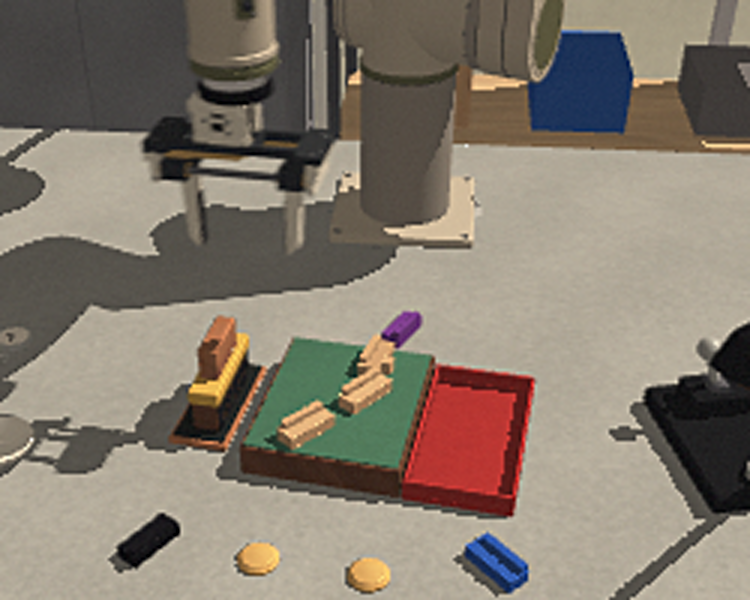

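The gripper, at (240,170), is open with both fingers aligned across the brush, which is at (218,370). The scraps are undisturbed. I'll align over the brush and then descend.

Emit:
jog_arm([
  [[-0.085,-0.17,0],[0,0,0]],
  [[-0.085,-0.17,0],[0,0,0]],
  [[-0.085,-0.17,0.2],[0,0,0]],
  [[-0.085,-0.17,0.4],[0,0,0]],
  [[-0.085,-0.17,0.4],[0,0,0]],
])

```text
t: 2.25
tool_pos: [0.5187, -0.1812, 0.104]
orientation: [-0.164, -3.127, -0.007]
force: [-1.0, 0.6, -0.4]
opening: 0.093
gripper_force: 0.0
```

```bash
python3 go.py 0.5235,-0.1855,0.0735,-0.105
```

```text
t 2.25 pos [ 0.5187 -0.1812  0.104 ] yaw -0.10509999999999997 open 0.09299976807990201 q [-0.43  0.07  1.72  0.    1.37 -1.9 ] F [-1.   0.6 -0.4]
0.5235,-0.1855,0.0735,-0.105 shift [-0.028 -0.019  0.152] turn [ 0.0023 -0.0066 -0.0001]
```

Emit:
jog_arm([
  [[0,0,0],[0,0,0]],
  [[0,0,0],[0,0,0]],
])

```text
t: 2.45
tool_pos: [0.5247, -0.184, 0.1131]
orientation: [0.164, 3.134, -0.002]
force: [-0.5, -0.5, 0.8]
opening: 0.0931
gripper_force: 0.0
```

```bash
python3 go.py 0.5235,-0.1855,0.0735,-0.105
```

```text
t 2.45 pos [ 0.5247 -0.184   0.1131] yaw -0.1048 open 0.09308928263726747 q [-0.43  0.06  1.71  0.    1.37 -1.9 ] F [-0.5 -0.5  0.8]
0.5235,-0.1855,0.0735,-0.105 shift [ 0.006 -0.008  0.198] turn [-0.0007  0.0021  0.0001]
```

Emit:
jog_arm([
  [[0.006,-0.008,0.1],[0,0,0]],
  [[0.006,-0.008,0.2],[0,0,0]],
  [[0.006,-0.008,0.2],[0,0,0]],
  [[0.006,-0.008,0.2],[0,0,0]],
])

```text
t: 2.85
tool_pos: [0.5228, -0.1855, 0.0723]
orientation: [0.165, 3.135, -0.001]
force: [0.3, -0.0, 0.1]
opening: 0.0925
gripper_force: 0.0
```

Emit:
jog_arm([
  [[0,0,0],[0,0,0]],
  [[0,0,0],[0,0,0]],
  [[0,0,0],[0,0,0]],
  [[0,0,0],[0,0,0]],
  [[0,0,0],[0,0,0]],
], hand=1, squeeze=45)

```text
t: 3.35
tool_pos: [0.5219, -0.1853, 0.0705]
orientation: [0.165, 3.137, -0.0]
force: [0.1, 0.4, 0.3]
opening: 0.0573
gripper_force: 0.0
```

Emit:
jog_arm([
  [[0,0,0],[0,0,0]],
  [[0,0,0],[0,0,0]],
  [[0,0,0],[0,0,0]],
])

```text
t: 3.65
tool_pos: [0.5218, -0.1852, 0.0703]
orientation: [-0.165, -3.137, -0.0]
force: [0.4, 0.0, -0.6]
opening: 0.0336
gripper_force: 0.0
```

```bash
python3 go.py 0.5235,-0.1855,0.0735,-0.105
```

```text
t 3.65 pos [ 0.5218 -0.1852  0.0703] yaw -0.10519999999999996 open 0.03361281126341397 q [-0.43  0.1   1.75 -0.    1.29 -1.9 ] F [ 0.4  0.  -0.6]
0.5235,-0.1855,0.0735,-0.105 shift [-0.009 -0.    -0.016] turn [ 0.     -0.0001 -0.0002]
```

Emit:
jog_arm([
  [[-0.006,0,-0.012],[0,0,0]],
  [[-0.006,0,-0.012],[0,0,0]],
  [[-0.006,0,-0.012],[0,0,0]],
  [[-0.006,0,-0.012],[0,0,0]],
  [[-0.006,0,-0.012],[0,0,0]],
])

```text
t: 4.15
tool_pos: [0.5232, -0.1854, 0.0728]
orientation: [0.165, 3.137, -0.0]
force: [0.5, 0.2, -1.3]
opening: 0.0234
gripper_force: 45.0
```

```bash
python3 go.py 0.5235,-0.1855,0.0735,-0.105
```

```text
t 4.15 pos [ 0.5232 -0.1854  0.0728] yaw -0.10519999999999996 open 0.023406712255088988 q [-0.43  0.1   1.75 -0.    1.3  -1.9 ] F [ 0.5  0.2 -1.3]
0.5235,-0.1855,0.0735,-0.105 shift [-0.001 -0.    -0.003] turn [-0.0001  0.0002 -0.0002]
```

Emit:
jog_arm([
  [[0,0,-0.1],[0,0,0]],
  [[0,0,-0.25],[0,0,0]],
  [[0,0,-0.35],[0,0,-0.014]],
  [[0,0,-0.35],[0,0,-0.014]],
  [[0,0,-0.35],[0,0,-0.014]],
])

```text
t: 4.65
tool_pos: [0.523, -0.1854, 0.1422]
orientation: [-0.132, -3.139, 0.0]
force: [-0.9, -0.2, -2.2]
opening: 0.0232
gripper_force: 45.0
```

```bash
python3 go.py 0.4959,-0.0709,0.143,-0.127
```

```text
t 4.65 pos [ 0.523  -0.1854  0.1422] yaw -0.08379999999999987 open 0.023183334868457334 q [-0.43  0.04  1.68 -0.    1.43 -1.92] F [-0.9 -0.2 -2.2]
0.4959,-0.0709,0.143,-0.127 shift [ 0.183  0.559 -0.004] turn [-0.     -0.      0.0275]
```

Emit:
jog_arm([
  [[0.06,0.18,0],[0,0,0.0275]],
  [[0.12,0.36,0],[0,0,0.0275]],
  [[0.183,0.559,0],[0,0,0.0275]],
  [[0.183,0.559,0],[0,0,0.0275]],
  [[0.183,0.559,0],[0,0,0.0275]],
])

```text
t: 5.15
tool_pos: [0.4948, -0.0701, 0.1409]
orientation: [-0.196, -3.133, -0.0]
force: [0.4, -0.2, -1.7]
opening: 0.0235
gripper_force: 45.0
```

Emit:
jog_arm([
  [[0,0,0.08],[0,0,0]],
  [[0,0,0.15],[0,0,0]],
  [[0,0,0.19],[0,0,0]],
  [[0,0,0.19],[0,0,0]],
  [[0,0,0.19],[0,0,0]],
])

```text
t: 5.65
tool_pos: [0.4957, -0.0713, 0.1044]
orientation: [-0.199, -3.134, -0.0]
force: [-0.5, -0.4, -1.6]
opening: 0.0233
gripper_force: 45.0
```

```bash
python3 go.py 0.4959,-0.0709,0.103,-0.127 0.513,0.063,0.103,-0.127
```

```text
t 5.65 pos [ 0.4957 -0.0713  0.1044] yaw -0.1271 open 0.023326081813645115 q [-0.25 -0.08  1.86 -0.    1.36 -1.69] F [-0.5 -0.4 -1.6]
0.4959,-0.0709,0.103,-0.127 shift [-0.001  0.002  0.007] turn [ 0.     -0.0006 -0.0001]
0.513,0.063,0.103,-0.127 shift [-0.001  0.677  0.007] turn [ 0.     -0.0006 -0.0001]
```

Emit:
jog_arm([
  [[0,0.045,0.005],[0,0,0]],
  [[0,0.09,0.005],[0,0,0]],
  [[0,0.135,0.005],[0,0,0]],
  [[0,0.18,0.005],[0,0,0]],
  [[0,0.225,0.005],[0,0,0]],
])

```text
t: 6.15
tool_pos: [0.5018, -0.0253, 0.104]
orientation: [0.198, 3.135, -0.0]
force: [-0.7, -0.3, -1.1]
opening: 0.0234
gripper_force: 45.0
```

Emit:
jog_arm([
  [[0,0.045,0],[0,0,0]],
  [[0,0.09,0],[0,0,0]],
  [[0,0.135,0],[0,0,0]],
  [[0,0.18,0],[0,0,0]],
  [[0,0.225,0],[0,0,0]],
])

```text
t: 6.65
tool_pos: [0.5073, 0.0191, 0.1037]
orientation: [-0.198, -3.135, 0.0]
force: [-0.2, -0.5, -2.5]
opening: 0.0233
gripper_force: 45.0
```

Emit:
jog_arm([
  [[0,0.045,0],[0,0,0]],
  [[0,0.09,0],[0,0,0]],
  [[0,0.135,0],[0,0,0]],
  [[0,0.18,0],[0,0,0]],
  [[0,0.225,0],[0,0,0]],
])

```text
t: 7.15
tool_pos: [0.513, 0.0638, 0.1037]
orientation: [-0.198, -3.135, -0.0]
force: [0.5, -0.1, -1.4]
opening: 0.0236
gripper_force: 45.0
```

```bash
python3 go.py 0.513,0.063,0.103,-0.127; python3 - <<'E'
from plant import imaging
import cv2,numpy as np
c=imaging.read_camera("scene")
a=cv2.resize(c["frame"][140:240,215:365,::-1],None,fx=4,fy=4,interpolation=cv2.INTER_CUBIC)
c=imaging.read_camera("top")
b=cv2.resize(c["frame"][150:250,160:310,::-1],None,fx=2,fy=2,interpolation=cv2.INTER_CUBIC)
o=np.zeros((600,600,3),np.uint8);o[:400]=a;o[400:,:300]=b
cv2.imwrite("pics/s2.png",o)
E
```

```text
t 7.15 pos [0.513  0.0638 0.1037] yaw -0.12640000000000007 open 0.023559633458462514 q [ 0.02 -0.03  1.82  0.    1.35 -1.42] F [ 0.5 -0.1 -1.4]
0.513,0.063,0.103,-0.127 shift [-0.001 -0.004  0.003] turn [ 0.     -0.      0.0004]
```

View pics/s2.png

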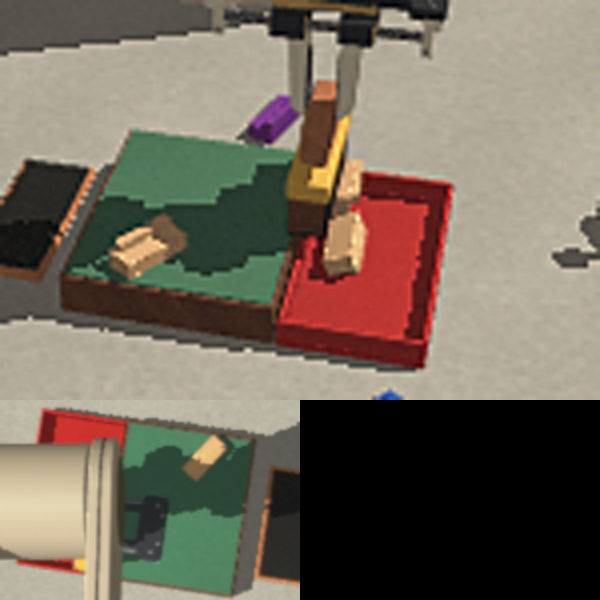

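The brush is past the bed edge, at (320,190) in the scene crop. Two scraps lie over the tray at (345,240), and the third is still on the bed at (150,245). I'll push slightly further, lift, and set up the second sweep.

Emit:
jog_arm([
  [[0,0.05,0],[0,0,0]],
  [[0,0.1,0],[0,0,0]],
  [[0,0.13,0],[0,0,0]],
  [[0,0.13,0],[0,0,0]],
  [[0,0.13,-0.1],[0,0,0]],
])

```text
t: 7.75
tool_pos: [0.5138, 0.0888, 0.1208]
orientation: [-0.197, -3.13, 0.002]
force: [0.1, -0.1, -2.3]
opening: 0.0235
gripper_force: 45.0
```

Emit:
jog_arm([
  [[0,0,-0.1],[0,0,0]],
  [[0,0,-0.12],[0,0,0]],
  [[0,0,-0.12],[0,0,0]],
])

```text
t: 8.05
tool_pos: [0.5169, 0.0887, 0.1484]
orientation: [0.199, 3.133, 0.0]
force: [-0.1, 0.1, -1.5]
opening: 0.0235
gripper_force: 45.0
```

```bash
python3 go.py 0.5873,-0.128,0.146,-0.127
```

```text
t 8.05 pos [0.5169 0.0887 0.1484] yaw -0.12650000000000006 open 0.023520264328277314 q [ 0.07 -0.05  1.76 -0.    1.44 -1.37] F [-0.1  0.1 -1.5]
0.5873,-0.128,0.146,-0.127 shift [-0.486 -1.03   0.013] turn [0.0002 0.0012 0.0003]
```

Emit:
jog_arm([
  [[-0.1,-0.2,0],[0,0,0]],
  [[-0.2,-0.4,0],[0,0,0]],
  [[-0.3,-0.6,0],[0,0,0]],
  [[-0.4,-0.8,0],[0,0,0]],
  [[-0.486,-1.0,0],[0,0,0]],
])

```text
t: 8.55
tool_pos: [0.587, -0.1236, 0.1459]
orientation: [-0.199, -3.133, -0.001]
force: [1.4, 0.3, -1.9]
opening: 0.0235
gripper_force: 45.0
```

Emit:
jog_arm([
  [[0,-0.03,0],[0,0,0]],
  [[0,-0.03,0],[0,0,0]],
  [[0,-0.03,0.07],[0,0,0]],
  [[0,-0.03,0.15],[0,0,0]],
  [[0,-0.03,0.15],[0,0,0]],
])

```text
t: 9.05
tool_pos: [0.5839, -0.1256, 0.1133]
orientation: [-0.195, -3.129, -0.003]
force: [-0.1, 0.0, -2.2]
opening: 0.0237
gripper_force: 45.0
```

Emit:
jog_arm([
  [[0,0,0],[0,0,0]],
  [[0,0,0],[0,0,0]],
])

```text
t: 9.25
tool_pos: [0.5868, -0.1272, 0.118]
orientation: [0.197, 3.135, -0.0]
force: [0.5, -0.7, -0.6]
opening: 0.0232
gripper_force: 45.0
```

```bash
python3 go.py 0.5873,-0.128,0.103,-0.127 0.6127,0.0704,0.103,-0.127
```

```text
t 9.25 pos [ 0.5868 -0.1272  0.118 ] yaw -0.12549999999999994 open 0.02324891014962703 q [-0.3   0.18  1.57  0.    1.39 -1.74] F [ 0.5 -0.7 -0.6]
0.5873,-0.128,0.103,-0.127 shift [-0.003 -0.004  0.075] turn [-0.      0.0002  0.0009]
0.6127,0.0704,0.103,-0.127 shift [-0.005  0.997  0.075] turn [-0.      0.0002  0.0009]
```

Emit:
jog_arm([
  [[0,0,0.04],[0,0,0]],
  [[0,0,0.073],[0,0,0]],
  [[0,0,0.073],[0,0,0]],
  [[0,0.03,0.073],[0,0,0]],
  [[0,0.08,0.073],[0,0,0]],
])

```text
t: 9.75
tool_pos: [0.5888, -0.1119, 0.1033]
orientation: [0.2, 3.135, -0.0]
force: [0.3, -0.5, -1.3]
opening: 0.0234
gripper_force: 45.0
```

Emit:
jog_arm([
  [[0,0.05,0],[0,0,0]],
  [[0,0.1,0],[0,0,0]],
  [[0,0.15,0],[0,0,0]],
  [[0,0.2,0],[0,0,0]],
  [[0,0.25,0],[0,0,0]],
])

```text
t: 10.25
tool_pos: [0.5951, -0.0613, 0.1032]
orientation: [0.198, 3.135, -0.0]
force: [-0.8, 0.1, -1.5]
opening: 0.0236
gripper_force: 45.0
```

Emit:
jog_arm([
  [[0,0.05,0],[0,0,0]],
  [[0,0.1,0],[0,0,0]],
  [[0,0.15,0],[0,0,0]],
  [[0,0.2,0],[0,0,0]],
  [[0,0.25,0],[0,0,0]],
])

```text
t: 10.75
tool_pos: [0.6013, -0.0119, 0.1031]
orientation: [-0.199, -3.135, -0.0]
force: [-0.5, -0.2, -1.8]
opening: 0.0238
gripper_force: 45.0
```

```bash
python3 go.py 0.6127,0.0704,0.103,-0.127
```

```text
t 10.75 pos [ 0.6013 -0.0119  0.1031] yaw -0.12650000000000006 open 0.02382428235964931 q [-0.11  0.19  1.59  0.    1.37 -1.55] F [-0.5 -0.2 -1.8]
0.6127,0.0704,0.103,-0.127 shift [-0.004  0.415  0.001] turn [ 0.     -0.      0.0003]
```

Emit:
jog_arm([
  [[0,0.05,0],[0,0,0]],
  [[0,0.1,0],[0,0,0]],
  [[0,0.15,0],[0,0,0]],
  [[0,0.2,0],[0,0,0]],
  [[0,0.25,0],[0,0,0]],
])

```text
t: 11.25
tool_pos: [0.6077, 0.0377, 0.1031]
orientation: [0.198, 3.135, 0.0]
force: [-0.0, -0.3, -2.1]
opening: 0.0238
gripper_force: 45.0
```

Emit:
jog_arm([
  [[0,0.05,0],[0,0,0]],
  [[0,0.1,0],[0,0,0]],
  [[0,0.15,0],[0,0,0]],
  [[0,0.2,0],[0,0,0]],
  [[0,0.25,0],[0,0,0]],
])

```text
t: 11.75
tool_pos: [0.6139, 0.0873, 0.1031]
orientation: [-0.198, -3.135, 0.0]
force: [0.1, 0.0, -2.1]
opening: 0.0234
gripper_force: 45.0
```

Emit:
jog_arm([
  [[0,0.03,0],[0,0,0]],
  [[0,0.03,-0.1],[0,0,0]],
  [[0,-0.1,-0.2],[0,0,0]],
  [[0,-0.3,-0.25],[0,0,0]],
  [[0,-0.5,-0.25],[0,0,0]],
])

```text
t: 12.25
tool_pos: [0.6026, -0.0133, 0.1558]
orientation: [0.196, 3.131, -0.001]
force: [-0.4, -0.6, -2.8]
opening: 0.0234
gripper_force: 45.0
```

Emit:
jog_arm([
  [[0,-0.25,0],[0,0,0]],
  [[0,-0.5,0],[0,0,0]],
  [[0,-0.75,0],[0,0,0]],
  [[0,-0.75,0],[0,0,0]],
  [[0,-0.75,0],[0,0,0]],
])

```text
t: 12.75
tool_pos: [0.5821, -0.1627, 0.1531]
orientation: [-0.203, -3.135, -0.001]
force: [0.4, 0.8, -2.5]
opening: 0.0233
gripper_force: 45.0
```

```bash
python3 go.py 0.519,-0.1913,0.15,-0.127; python3 - <<'E'
from plant import imaging
import cv2,numpy as np
c=imaging.read_camera("scene")
a=cv2.resize(c["frame"][140:240,215:365,::-1],None,fx=4,fy=4,interpolation=cv2.INTER_CUBIC)
c=imaging.read_camera("top")
b=cv2.resize(c["frame"][150:250,160:310,::-1],None,fx=2,fy=2,interpolation=cv2.INTER_CUBIC)
o=np.zeros((600,600,3),np.uint8);o[:400]=a;o[400:,:300]=b
cv2.imwrite("pics/s3.png",o)
E
```

```text
t 12.75 pos [ 0.5821 -0.1627  0.1531] yaw -0.12939999999999996 open 0.02330708108921178 q [-0.36  0.16  1.52  0.    1.46 -1.8 ] F [ 0.4  0.8 -2.5]
0.519,-0.1913,0.15,-0.127 shift [ 0.294 -0.183  0.015] turn [ 0.0002 -0.0001 -0.0015]
```

View pics/s3.png

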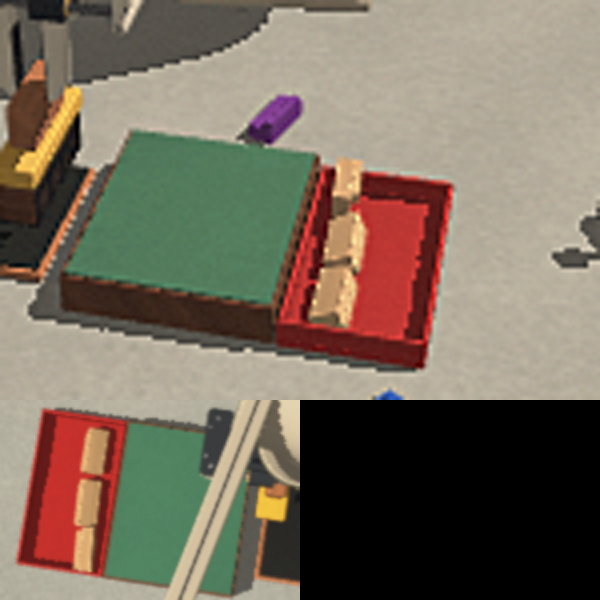

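All three scraps are in the tray, in a line at (345,185), (342,240) and (330,295), clear of the bed. The near one may be propped on the end wall, so I'll check it closer.

```bash
python3 - <<'E'
from plant import imaging
import cv2,numpy as np
c=imaging.read_camera("scene"); np.savez("scene3.npz",**c)
a=cv2.resize(c["frame"][172:232,282:332,::-1],(400,480),interpolation=cv2.INTER_CUBIC)
c=imaging.read_camera("top"); np.savez("top3.npz",**c)
b=cv2.resize(c["frame"][180:240,165:215,::-1],(400,480),interpolation=cv2.INTER_CUBIC)
cv2.imwrite("pics/s4.png",np.hstack([a,b]))
E
```

```text
(no output)
```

View pics/s4.png

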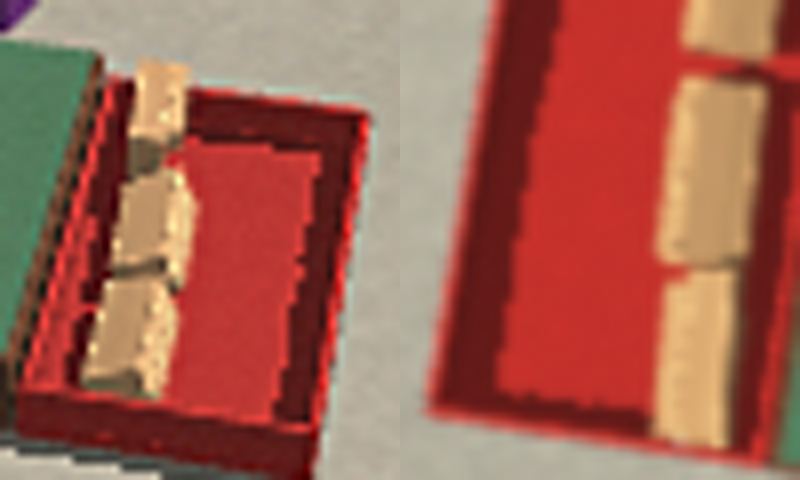

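```bash
python3 - <<'E'
from h import *
import cv2
t=dict(np.load("top3.npz"));s=dict(np.load("scene3.npz"))
def P(c):
    f=192/np.tan(np.radians(float(c["vertical_fov"]))/2)
    return np.array([[f,0,c["cx"]],[0,f,c["cy"]],[0,0,1]])@np.c_[c["R"],c["t"]]
tp=[(655,435),(730,445),(665,265),(737,270)]; sp=[(190,65),(135,62),(184,135),(130,140)]
for name,tp,sp in [("b",tp,sp),("tray NW corner/bedcorner check",[(432,412)],[(368,112)]),("mid",[(683,78),(768,85),(657,262),(748,265)],[(160,285),(92,280),(180,170),(120,195)])]:
  for a,b in zip(tp,sp):
    X=cv2.triangulatePoints(P(t),P(s),np.array([165+(a[0]-400+.5)/8-.5,180+(a[1]+.5)/8-.5]),np.array([282+(b[0]+.5)/8-.5,172+(b[1]+.5)/8-.5])).ravel();X=X[:3]/X[3]
    d=X[:2]-[.538,-.041];print(name,X.round(4),"bed",(d@[.992,-.127]).round(4),(d@[.127,.992]).round(4))
E
```

```text
b [0.4529 0.1012 0.0415] bed -0.1025 0.1303
b [0.45   0.0762 0.0393] bed -0.1022 0.105
b [0.5104 0.0991 0.0448] bed -0.0452 0.1355
b [0.5094 0.0756 0.0395] bed -0.0432 0.112
tray NW corner/bedcorner check [0.4589 0.1813 0.0252] bed -0.1067 0.2104
mid [0.5772 0.0959 0.0158] bed 0.0215 0.1408
mid [0.5754 0.0667 0.0145] bed 0.0234 0.1116
mid [0.5122 0.1019 0.0276] bed -0.0438 0.1384
mid [0.5123 0.0741 0.0112] bed -0.0401 0.1109
```

Triangulation puts scrap b on its side (stub edge down) inside the tray, with all top corners at about 40 mm. It is more than 10 mm clear of the bed and not propped on the wall. Next I'll return the brush.

Emit:
jog_arm([
  [[0.15,-0.09,0],[0,0,0]],
  [[0.294,-0.183,0],[0,0,0]],
  [[0.294,-0.183,0],[0,0,0]],
  [[0.294,-0.183,0.1],[0,0,0]],
  [[0.294,-0.183,0.25],[0,0,0]],
])

```text
t: 13.45
tool_pos: [0.5221, -0.1902, 0.1055]
orientation: [0.196, 3.13, -0.003]
force: [0.6, -0.5, -2.0]
opening: 0.024
gripper_force: 45.0
```

Emit:
jog_arm([
  [[0,0,0.05],[0,0,0]],
  [[0,0,0.05],[0,0,0]],
  [[0,0,0.05],[0,0,0]],
])

```text
t: 13.75
tool_pos: [0.5201, -0.19, 0.094]
orientation: [0.197, 3.135, -0.0]
force: [0.5, -0.7, -1.4]
opening: 0.0237
gripper_force: 45.0
```

```bash
python3 go.py 0.519,-0.1913,0.0733,-0.127
```

```text
t 13.75 pos [ 0.5201 -0.19    0.094 ] yaw -0.12549999999999994 open 0.023725838479412092 q [-0.44  0.07  1.73  0.    1.34 -1.89] F [ 0.5 -0.7 -1.4]
0.519,-0.1913,0.0733,-0.127 shift [ 0.005 -0.007  0.104] turn [-0.0001  0.0004  0.001 ]
```

Emit:
jog_arm([
  [[0.005,-0.007,0.04],[0,0,0]],
  [[0.005,-0.007,0.08],[0,0,0]],
  [[0.005,-0.007,0.1],[0,0,0]],
  [[0.005,-0.007,0.105],[0,0,0]],
  [[0.005,-0.007,0.105],[0,0,0]],
])

```text
t: 14.25
tool_pos: [0.5182, -0.1921, 0.0726]
orientation: [0.199, 3.135, -0.001]
force: [-2.8, -0.8, 4.1]
opening: 0.0236
gripper_force: 45.0
```

Emit:
jog_arm([
  [[0,0,0],[0,0,0]],
  [[0,0,0],[0,0,0]],
])

```text
t: 14.45
tool_pos: [0.5182, -0.1921, 0.0726]
orientation: [0.199, 3.135, -0.001]
force: [-3.9, -0.7, 5.6]
opening: 0.0237
gripper_force: 45.0
```

```bash
python3 go.py 0.519,-0.1913,0.0733,-0.127
```

```text
t 14.45 pos [ 0.5182 -0.1921  0.0726] yaw -0.12660000000000005 open 0.023680278650740363 q [-0.45  0.09  1.75 -0.    1.3  -1.89] F [-3.9 -0.7  5.6]
0.519,-0.1913,0.0733,-0.127 shift [-0.003  0.004 -0.003] turn [-0.0003  0.0001  0.0003]
```

Emit:
jog_arm([
  [[0,0,0],[0,0,0]],
  [[0,0,0],[0,0,0]],
  [[0,0,0],[0,0,0]],
  [[0,0,0],[0,0,0]],
  [[0,0,0],[0,0,0]],
], hand=-1)

```text
t: 14.95
tool_pos: [0.5182, -0.1916, 0.072]
orientation: [-0.198, -3.135, -0.0]
force: [-0.1, -0.7, -0.6]
opening: 0.0587
gripper_force: 0.0
```

Emit:
jog_arm([
  [[0,0,-0.05],[0,0,0]],
  [[0,0,-0.15],[0,0,0]],
  [[0,0,-0.3],[0,0,0]],
  [[0,0,-0.5],[0,0,0]],
  [[0,0,-0.7],[0,0,0]],
])

```text
t: 15.45
tool_pos: [0.5178, -0.1915, 0.214]
orientation: [-0.198, -3.135, -0.0]
force: [0.2, -0.3, 0.4]
opening: 0.0921
gripper_force: 0.0
```

```bash
python3 go.py 0.42,0.2,0.22,-0.127
```

```text
t 15.45 pos [ 0.5178 -0.1915  0.214 ] yaw -0.12640000000000007 open 0.0921050235078877 q [-0.45 -0.01  1.59  0.    1.56 -1.89] F [ 0.2 -0.3  0.4]
0.42,0.2,0.22,-0.127 shift [ 0.732  1.88  -0.03 ] turn [ 0.0001 -0.0002  0.0004]
```

Emit:
jog_arm([
  [[0.15,0.25,0],[0,0,0]],
  [[0.16,0.5,0],[0,0,0]],
  [[0.17,0.75,0],[0,0,0]],
  [[0.17,1.0,0],[0,0,0]],
  [[0.17,1.0,0],[0,0,0]],
], hand=1)

```text
t: 15.95
tool_pos: [0.5099, 0.0158, 0.2133]
orientation: [0.191, 3.134, 0.003]
force: [-0.1, -0.9, 0.2]
opening: 0.0579
gripper_force: 0.0
```

Emit:
jog_arm([
  [[0.15,0.25,0],[0,0,0]],
  [[0.16,0.5,0],[0,0,0]],
  [[0.17,0.75,0],[0,0,0]],
  [[0.17,1.0,0],[0,0,0]],
  [[0.17,1.0,0],[0,0,0]],
])

```text
t: 16.45
tool_pos: [0.501, 0.218, 0.2127]
orientation: [0.192, 3.135, 0.003]
force: [-0.0, -0.4, -0.5]
opening: 0.0171
gripper_force: 0.0
```

```bash
python3 go.py 0.5095,0.2984,0.2,0.257; python3 - <<'E'
from plant import imaging
import cv2,numpy as np
c=imaging.read_camera("top")
a=cv2.resize(c["frame"][150:250,50:310,::-1],(780,300),interpolation=cv2.INTER_CUBIC)
c=imaging.read_camera("scene")
b=cv2.resize(c["frame"][120:240,180:440,::-1],(624,288),interpolation=cv2.INTER_CUBIC)
o=np.zeros((588,780,3),np.uint8);o[:300]=a;o[300:,:624]=b
cv2.imwrite("pics/s5.png",o)
E
```

```text
t 16.45 pos [0.501  0.218  0.2127] yaw -0.12230000000000008 open 0.017139184653270533 q [ 0.32 -0.02  1.61  0.    1.55 -1.13] F [-0.  -0.4 -0.5]
0.5095,0.2984,0.2,0.257 shift [0.007 0.404 0.064] turn [ 0.001   0.0004 -0.2415]
```

View pics/s5.png

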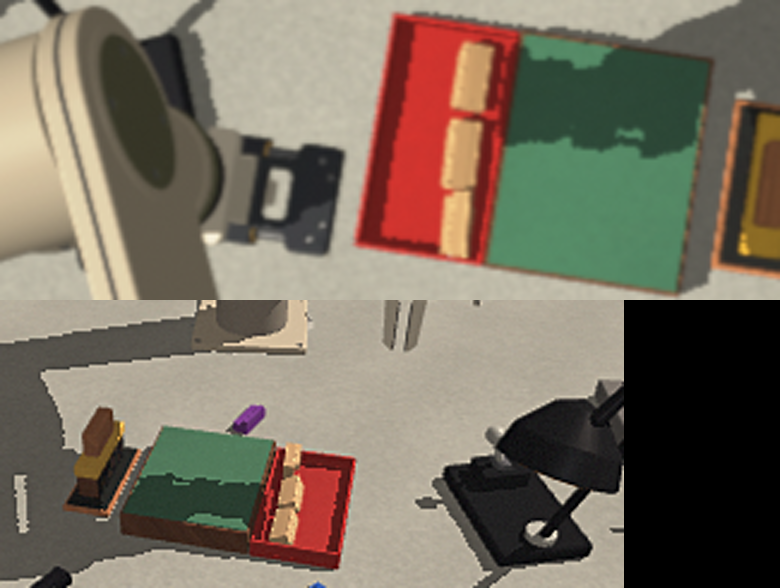

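The brush is standing on its stand at (100,465) in the lower panel. The three scraps are in the tray, and the toggle ball is at (495,437).

Emit:
jog_arm([
  [[0,0.2,0],[0,0,-0.09]],
  [[0,0.4,0],[0,0,-0.18]],
  [[0,0.404,0],[0,0,-0.2415]],
  [[0,0.404,0],[0,0,-0.2415]],
  [[0,0.404,0.06],[0,0,-0.2415]],
])

```text
t: 17.05
tool_pos: [0.513, 0.2926, 0.2019]
orientation: [-0.389, 3.114, 0.001]
force: [0.5, -0.2, 0.1]
opening: 0.0004
gripper_force: 0.0
```

Emit:
jog_arm([
  [[0,0,0],[0,0,0]],
  [[0,0,0],[0,0,0]],
])

```text
t: 17.25
tool_pos: [0.5112, 0.2925, 0.1994]
orientation: [0.392, -3.116, 0.001]
force: [-0.2, 0.5, 0.2]
opening: 0.0005
gripper_force: 0.0
```

```bash
python3 go.py 0.5095,0.2984,0.085,0.257; python3 - <<'E'
from h import *
s=dict(np.load("scene3.npz"))
for z in (.1,.104): print(ray(s,180+495/2.4,120+136/2.4,z))
E
```

```text
t 17.25 pos [0.5112 0.2925 0.1994] yaw 0.25 open 0.00048315252775000926 q [ 0.43  0.1   1.51 -0.    1.54 -1.39] F [-0.2  0.5  0.2]
0.5095,0.2984,0.085,0.257 shift [-0.     0.031  0.572] turn [-0.0003 -0.0009 -0.0044]
[0.49122744 0.36849975 0.1       ]
[0.49712185 0.36676087 0.104     ]
```

Emit:
jog_arm([
  [[0,0,0.2],[0,0,0]],
  [[0,0,0.4],[0,0,0]],
  [[0,0,0.57],[0,0,0]],
  [[0,0,0.57],[0,0,0]],
  [[0,0.05,0.57],[0,0,0]],
])

```text
t: 17.75
tool_pos: [0.509, 0.3025, 0.0866]
orientation: [0.393, -3.116, 0.001]
force: [0.7, 0.5, -0.5]
opening: 0.0001
gripper_force: 0.0
```

Emit:
jog_arm([
  [[0,0.07,0],[0,0,0]],
  [[0,0.14,0],[0,0,0]],
  [[0,0.2,0],[0,0,0]],
  [[0,0.26,0],[0,0,0]],
  [[0,0.32,0],[0,0,0]],
])

```text
t: 18.25
tool_pos: [0.494, 0.3664, 0.0899]
orientation: [-0.397, 3.113, -0.001]
force: [-8.9, -10.3, 31.7]
opening: 0.0003
gripper_force: 15.7
```

Emit:
jog_arm([
  [[0,0.03,0],[0,0,0]],
  [[0,0.03,0],[0,0,0]],
])

```text
t: 18.45
tool_pos: [0.4923, 0.3742, 0.0911]
orientation: [-0.398, 3.112, 0.004]
force: [-8.0, -3.4, 23.2]
opening: 0.0005
gripper_force: 11.2
```

```bash
python3 go.py 0.4883,0.379,0.085,0.257
```

```text
t 18.45 pos [0.4923 0.3742 0.0911] yaw 0.25449999999999995 open 0.0005113658802344634 q [ 0.57  0.24  1.55  0.    1.34 -1.26] F [-8.  -3.4 23.2]
0.4883,0.379,0.085,0.257 shift [0.013 0.028 0.031] turn [ 0.0012  0.0029 -0.0016]
```

Emit:
jog_arm([
  [[0,-0.02,-0.05],[0,0,0]],
  [[0,-0.02,-0.2],[0,0,0]],
  [[0,-0.02,-0.4],[0,0,0]],
  [[0,-0.2,-0.5],[0,0,0]],
  [[0,-0.45,-0.5],[0,0,0]],
])

```text
t: 18.95
tool_pos: [0.5157, 0.2867, 0.1913]
orientation: [-0.402, 3.108, 0.004]
force: [1.3, -0.7, 0.1]
opening: 0.0006
gripper_force: 0.0
```

Emit:
jog_arm([
  [[0,-0.25,0],[0,0,0]],
  [[0,-0.5,0],[0,0,0]],
  [[0,-0.75,0],[0,0,0]],
  [[0,-0.8,0],[0,0,0]],
])

```text
t: 19.35
tool_pos: [0.555, 0.1249, 0.1865]
orientation: [-0.39, 3.117, -0.003]
force: [-0.1, 0.8, 0.4]
opening: 0.0006
gripper_force: 0.0
```

```bash
python3 go.py; python3 - <<'E'
from plant import imaging
import cv2,numpy as np
c=imaging.read_camera("top");np.savez("top5.npz",**c)
a=cv2.resize(c["frame"][150:250,50:130,::-1],(400,500),interpolation=cv2.INTER_CUBIC)
c=imaging.read_camera("scene");np.savez("scene5.npz",**c)
b=cv2.resize(c["frame"][150:250,350:430,::-1],(400,500),interpolation=cv2.INTER_CUBIC)
cv2.imwrite("pics/s6.png",np.hstack([a,b]))
E
```

```text
t 19.35 pos [0.555  0.1249 0.1865] yaw 0.24880000000000013 open 0.0005613919964962538 q [ 0.13  0.05  1.58 -0.    1.51 -1.69] F [-0.1  0.8  0.4]
```

View pics/s6.png

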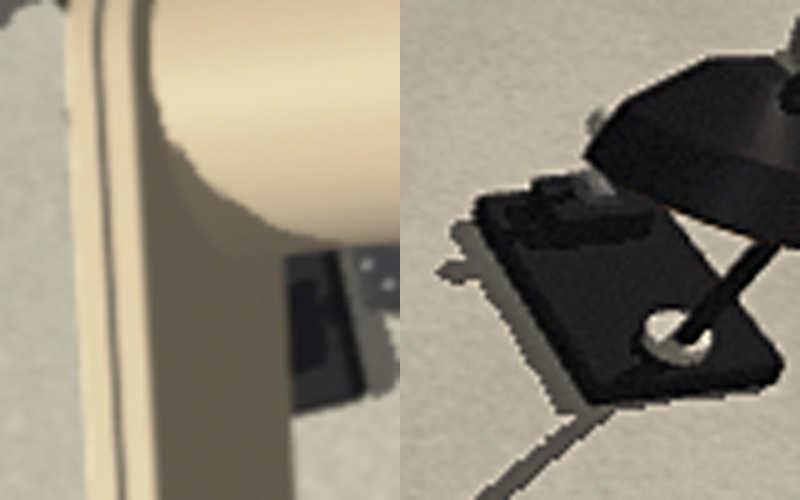

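The ball has moved behind the shade in the scene view, with only its edge showing at (597,120). The arm hides it in the top view. I'll swing the arm away and measure the toggle numerically.

Emit:
jog_arm([
  [[0,-0.25,-0.1],[0,0,0]],
  [[0,-0.5,-0.1],[0,0,0]],
  [[0,-0.75,-0.1],[0,0,0]],
  [[0,-1,-0.1],[0,0,0]],
  [[0,-1,-0.1],[0,0,0]],
])

```text
t: 19.95
tool_pos: [0.6049, -0.0675, 0.2059]
orientation: [0.391, -3.117, 0.002]
force: [0.1, 0.7, 0.3]
opening: 0.0004
gripper_force: 0.0
```

```bash
cat >ball.py <<'E'
from plant import imaging
import cv2,numpy as np
from h import *
def proj(c,X):
    f=192/np.tan(np.radians(float(c["vertical_fov"]))/2);p=c["R"]@X+c["t"];return np.array([f*p[0]/p[2]+c["cx"],f*p[1]/p[2]+c["cy"],f*.013/p[2]])
c=imaging.read_camera("top");g0=cv2.cvtColor(np.load("top.npz")["frame"],cv2.COLOR_RGB2GRAY)
g=cv2.cvtColor(c["frame"],cv2.COLOR_RGB2GRAY)
for n,im in (("before",g0),("now",g)):
    m=np.zeros_like(im);m[200:235,75:118]=im[200:235,75:118]>75
    k,l,st,ce=cv2.connectedComponentsWithStats(m)
    print(n,[(st[i].tolist(),ce[i].round(1).tolist()) for i in range(1,k) if st[i,4]>8])
x,y=.4879,.3806
for a in (0,.1,.2,.4,.6,.8,.9,1.):
    w=a-.5;d=.06*np.sin(w);X=np.array([x-.254*d,y+.967*d,.047+.06*np.cos(w)]);print(a,proj(c,X).round(1))
print(g[204:232:2,78:112:2])
E
python3 ball.py; python3 go.py
```

```text
before [([85, 212, 11, 13, 107], [89.9, 217.5]), ([102, 231, 16, 4, 40], [111.5, 233.0])]
now [([78, 213, 15, 12, 136], [85.1, 218.5]), ([102, 231, 16, 4, 40], [111.5, 233.0])]
0 [ 96.5 215.7   5. ]
0.1 [ 94.  216.2   5. ]
0.2 [ 91.6 216.7   5.1]
0.4 [ 86.7 217.7   5.1]
0.6 [ 82.2 218.8   5.1]
0.8 [ 78.1 219.9   5.1]
0.9 [ 76.3 220.4   5. ]
1.0 [ 74.7 221.    5. ]
[[ 44  45  45  44  45  44  44  43  42  42  43  43  42  43  43  41  42]
 [ 45  45  45  45  45  44  44  44  43  43  43  43  41  41  39  37  26]
 [ 44  45  46  45  45  45  44  44  42  41  36  35  29  21  22  23  24]
 [ 45  45  45  45  42  42  37  38  40  41  41  41  34  18  21  23  23]
 [ 44  44  45  44  43  44  48  46  44  42  41  41  38  19  19  24  24]
 [ 46 103 133 103  80  91  89  68  48  40  38  30  24  18  18  23  23]
 [ 89 188 169 133  94  92  91  69  50  33  21  22  23  20  18  24  23]
 [134 217 198 152 105  87  83  66  48  37  29  32  42  31  18  24  23]
 [101 204 188 150 106  89  91  80  55  42  43  44  44  36  18  21  24]
 [ 49 121 159 131  91  99 106  88  63  47  41  45  44  43  19  20  24]
 [ 48  48  53  53  49  85  98  72  50  47  46  45  44  41  20  22  32]
 [ 48  46  49  48  49  50  49  47  45  45  37  32  30  34  40  44  45]
 [ 48  45  50  48  46  44  38  32  30  35  41  44  45  45  46  46  45]
 [ 49  48  41  34  30  34  43  46  47  46  46  46  46  45  45  43  44]]
t 20.0 pos [ 0.6045 -0.0654  0.2058] yaw 0.25059999999999993 open 0.0005320454000377424 q [-0.19  0.15  1.44 -0.    1.55 -2.01] F [-0.9 -0.3  0.1]
```

The toggle is only at about 0.5. The upward force suggests the ball caught under the wider part of the fingers. I'll retry with the fingertips higher, at z≈0.097, so only the slim tips meet the ball.

Emit:
jog_arm([
  [[0,0.25,0],[0,0,0]],
  [[0,0.5,0],[0,0,0]],
  [[0,0.75,0],[0,0,0]],
  [[0,1,0],[0,0,0]],
  [[0,1,0],[0,0,0]],
])

```text
t: 20.5
tool_pos: [0.5512, 0.138, 0.2064]
orientation: [0.41, -3.114, -0.005]
force: [0.8, -0.4, -0.5]
opening: 0.001
gripper_force: 0.0
```

Emit:
jog_arm([
  [[0,0.25,0],[0,0,0]],
  [[0,0.5,0],[0,0,0]],
  [[0,0.75,0],[0,0,0]],
  [[0,0.75,0],[0,0,0]],
  [[0,0.75,0],[0,0,0]],
])

```text
t: 21.0
tool_pos: [0.5148, 0.2771, 0.206]
orientation: [0.404, -3.115, -0.0]
force: [0.1, -0.0, 0.0]
opening: 0.0001
gripper_force: 0.0
```

```bash
python3 go.py 0.5075,0.306,0.097,0.257
```

```text
t 21.0 pos [0.5148 0.2771 0.206 ] yaw 0.25780000000000003 open 0.0001498685255508215 q [ 0.41  0.08  1.51  0.    1.55 -1.42] F [ 0.1 -0.   0. ]
0.5075,0.306,0.097,0.257 shift [-0.002  0.149  0.545] turn [ 0.     -0.0003  0.0005]
```

Emit:
jog_arm([
  [[0,0.149,0.2],[0,0,0]],
  [[0,0.149,0.4],[0,0,0]],
  [[0,0.149,0.545],[0,0,0]],
  [[0,0.149,0.545],[0,0,0]],
  [[0,0.149,0.545],[0,0,0]],
])

```text
t: 21.5
tool_pos: [0.5089, 0.3026, 0.0975]
orientation: [0.395, -3.116, 0.001]
force: [0.5, -0.1, 0.1]
opening: 0.0004
gripper_force: 0.0
```

Emit:
jog_arm([
  [[0,0.07,0],[0,0,0]],
  [[0,0.14,0],[0,0,0]],
  [[0,0.2,0],[0,0,0]],
  [[0,0.24,0],[0,0,0]],
  [[0,0.28,0],[0,0,0]],
])

```text
t: 22.0
tool_pos: [0.4947, 0.3588, 0.0975]
orientation: [-0.398, 3.116, 0.0]
force: [-0.9, 0.4, 0.4]
opening: 0.0004
gripper_force: 0.0
```

Emit:
jog_arm([
  [[0,0.03,0],[0,0,0]],
  [[0,0.06,0],[0,0,0]],
])

```text
t: 22.2
tool_pos: [0.4917, 0.3696, 0.097]
orientation: [0.397, -3.116, 0.0]
force: [0.3, 0.9, 0.3]
opening: 0.0002
gripper_force: 0.0
```

```bash
python3 go.py 0.4854,0.3903,0.097,0.257; python3 ball.py | head -2
```

```text
t 22.2 pos [0.4917 0.3696 0.097 ] yaw 0.2531000000000001 open 0.00018081994472043342 q [ 0.56  0.23  1.55 -0.    1.36 -1.26] F [0.3 0.9 0.3]
0.4854,0.3903,0.097,0.257 shift [0.005 0.108 0.   ] turn [-0.0001 -0.0001 -0.0025]
before [([85, 212, 11, 13, 107], [89.9, 217.5]), ([102, 231, 16, 4, 40], [111.5, 233.0])]
now [([75, 201, 8, 27, 137], [77.5, 213.2]), ([105, 200, 3, 7, 11], [106.0, 203.0]), ([86, 212, 6, 5, 24], [88.3, 214.0]), ([107, 218, 4, 5, 10], [108.6, 220.6]), ([102, 231, 16, 4, 40], [111.5, 233.0])]
```

Emit:
jog_arm([
  [[0,0.03,0],[0,0,0]],
  [[0,0.06,0],[0,0,0]],
  [[0,0.06,0],[0,0,0]],
])

```text
t: 22.55
tool_pos: [0.4887, 0.3814, 0.0971]
orientation: [-0.397, 3.116, 0.0]
force: [0.7, 0.1, -0.2]
opening: 0.0004
gripper_force: 0.0
```

Emit:
jog_arm([
  [[0,0.02,0],[0,0,0]],
  [[0,0.03,0],[0,0,0]],
  [[0,0.03,0],[0,0,0]],
])

```text
t: 22.85
tool_pos: [0.4874, 0.3868, 0.0971]
orientation: [-0.396, 3.116, 0.0]
force: [0.4, -0.4, 0.6]
opening: 0.0003
gripper_force: 0.0
```

```bash
python3 go.py 0.4854,0.3903,0.097,0.257
```

```text
t 22.85 pos [0.4874 0.3868 0.0971] yaw 0.2531000000000001 open 0.0003293969485657737 q [ 0.59  0.25  1.53  0.    1.36 -1.24] F [ 0.4 -0.4  0.6]
0.4854,0.3903,0.097,0.257 shift [0.005 0.019 0.001] turn [ 0.      0.     -0.0025]
```

Emit:
jog_arm([
  [[0,0.02,0],[0,0,0]],
  [[0,0.02,0],[0,0,0]],
])

```text
t: 23.05
tool_pos: [0.4863, 0.3908, 0.0971]
orientation: [0.396, -3.116, -0.0]
force: [-0.2, -0.5, -0.1]
opening: 0.0004
gripper_force: 0.0
```

Emit:
jog_arm([
  [[0,0.015,0],[0,0,0]],
  [[0,0.015,0],[0,0,0]],
])

```text
t: 23.25
tool_pos: [0.4856, 0.3937, 0.0971]
orientation: [-0.397, 3.116, 0.0]
force: [0.5, -1.2, 0.1]
opening: 0.0005
gripper_force: 0.0
```

```bash
python3 go.py; python3 - <<'E'
import numpy as np
from plant import imaging
from ball import proj
c=imaging.read_camera("scene")
for a in (.5,.8,1.):
    w=a-.5;d=.06*np.sin(w);print(a,proj(c,np.array([.4879-.254*d,.3806+.967*d,.047+.06*np.cos(w)])).round(1))
b=c["frame"].mean(2).astype(int)
print(b[166:190:2,378:408:2])
E
```

```text
t 23.25 pos [0.4856 0.3937 0.0971] yaw 0.2531000000000001 open 0.00047572079465638866 q [ 0.6   0.26  1.52  0.    1.36 -1.22] F [ 0.5 -1.2  0.1]
before [([85, 212, 11, 13, 107], [89.9, 217.5]), ([102, 231, 16, 4, 40], [111.5, 233.0])]
now [([94, 200, 6, 26, 53], [96.4, 213.9]), ([75, 214, 6, 6, 28], [77.4, 216.4]), ([102, 231, 16, 4, 40], [111.5, 233.0])]
0 [ 96.5 215.7   5. ]
0.1 [ 94.  216.2   5. ]
0.2 [ 91.6 216.7   5.1]
0.4 [ 86.7 217.7   5.1]
0.6 [ 82.2 218.8   5.1]
0.8 [ 78.1 219.9   5.1]
0.9 [ 76.3 220.4   5. ]
1.0 [ 74.7 221.    5. ]
[[ 32  31  31  31  31  32  33  29  80  70  44  44  44  44  44  43  42]
 [ 44  33  31  32  32  32  33  33  59  81  45  44  42  43  39  38  27]
 [ 46  35  32  31  31  32  32  33  39  89  39  35  30  20  22  25  23]
 [ 46  37  32  32  31  32  32  32  33  89  47  42  34  19  21  24  23]
 [ 45  39  31  32  32  32  31  33  32  84  60  42  38  19  19  23  23]
 [ 74  61  33  31  32  32  31  39  33  78  73  32  25  19  18  24  23]
 [105  99  37  32  32  33  31  47  38  55  75  25  23  20  18  23  24]
 [ 98  83  36  32  30  31  34  32  33  39  85  33  42  
[... 571 characters left out ...]
3  18]
 [172 174 171 176 172 172 175  97 118 132  33  18  21  23  27]
 [172 172 175 173 174 173 184 193  62  21  21  24  24  24  26]
 [173 174 171 172 170 135  86  61   8  18  25  23  24  26  26]
 [174 172 175 170 178  76  82   7  22  14  21  20  26  26  26]
 [169 173 172 173 180  87  17  13  19  21  17  18  17  20  24]
 [173 168 172 174 180  41  13  15  18  19  14  19  13  18  20]
 [177 177 173 176 150   4  18  24  17  17  22  17  19  20  17]
 [174 173 175 172 183  21  18  18  18  17  20  15  17  21  18]
 [188 196 201 113  81  89  37  15  18  17  19  18  21  20  19]
 [ 24  23  22  43  43  92 125  29  10  15  16  19  19  17  17]
 [ 18  32  24  13  48  65  95 106  28  31  18  22  19  21  22]]
```

Emit:
jog_arm([
  [[0,0.015,0],[0,0,0]],
  [[0,0.015,0],[0,0,0]],
])

```text
t: 23.55
tool_pos: [0.4848, 0.3966, 0.0971]
orientation: [0.396, -3.116, -0.0]
force: [0.1, 0.4, 0.0]
opening: 0.0003
gripper_force: 0.0
```

Emit:
jog_arm([
  [[0,0.01,0],[0,0,0]],
  [[0,0.01,0],[0,0,0]],
])

```text
t: 23.75
tool_pos: [0.4843, 0.3984, 0.0971]
orientation: [0.396, -3.116, -0.0]
force: [-1.1, 0.5, 0.1]
opening: 0.0004
gripper_force: 0.0
```

```bash
python3 go.py
```

```text
t 23.75 pos [0.4843 0.3984 0.0971] yaw 0.2531000000000001 open 0.0004077213718165024 q [ 0.61  0.26  1.51  0.    1.37 -1.22] F [-1.1  0.5  0.1]
```

Emit:
jog_arm([
  [[0,-0.02,0],[0,0,0]],
  [[0,-0.02,-0.2],[0,0,0]],
  [[0,-0.02,-0.45],[0,0,0]],
  [[0,-0.3,-0.5],[0,0,0]],
  [[0,-0.55,-0.5],[0,0,0]],
])

```text
t: 24.25
tool_pos: [0.5119, 0.2988, 0.2008]
orientation: [-0.4, 3.11, 0.003]
force: [1.4, -0.3, -0.1]
opening: 0.0004
gripper_force: 0.0
```

Emit:
jog_arm([
  [[0,-0.25,0],[0,0,0]],
  [[0,-0.5,0],[0,0,0]],
  [[0,-0.75,0],[0,0,0]],
  [[0,-1,0],[0,0,0]],
  [[0,-1,0],[0,0,0]],
])

```text
t: 24.75
tool_pos: [0.5614, 0.0984, 0.197]
orientation: [-0.386, 3.117, -0.004]
force: [-0.0, 0.7, 0.5]
opening: 0.0003
gripper_force: 0.0
```

Emit:
jog_arm([
  [[0,-0.25,0],[0,0,0]],
  [[0,-0.5,0],[0,0,0]],
  [[0,-0.75,0],[0,0,0]],
  [[0,-0.75,0],[0,0,0]],
])

```text
t: 25.15
tool_pos: [0.5983, -0.0461, 0.1967]
orientation: [0.388, -3.117, 0.003]
force: [0.1, 1.1, 0.1]
opening: 0.0003
gripper_force: 0.0
```

```bash
sed -i 's/g\[204:232:2,78:112:2\]/g[204:232:2,66:100:2]/;s/,75:118/,62:118/g' ball.py; python3 ball.py
```

```text
before [([62, 200, 14, 35, 379], [67.1, 218.9]), ([85, 212, 11, 13, 107], [89.9, 217.5]), ([102, 231, 16, 4, 40], [111.5, 233.0])]
now [([62, 200, 14, 35, 379], [67.1, 218.9]), ([78, 213, 16, 12, 137], [85.2, 218.6]), ([102, 231, 16, 4, 40], [111.5, 233.0])]
0 [ 96.5 215.7   5. ]
0.1 [ 94.  216.2   5. ]
0.2 [ 91.6 216.7   5.1]
0.4 [ 86.7 217.7   5.1]
0.6 [ 82.2 218.8   5.1]
0.8 [ 78.1 219.9   5.1]
0.9 [ 76.3 220.4   5. ]
1.0 [ 74.7 221.    5. ]
[[182 173  61  45  45  44  45  44  45  45  45  44  44  45  43  44  44]
 [181 176  83  45  44  45  45  45  46  45  45  45  45  44  43  43  44]
 [181 179 119  44  45  46  45  46  46  46  46  44  45  45  43  41  37]
 [177 177 132  47  45  46  46  45  45  45  43  43  38  38  41  42  41]
 [180 177 147  51  46  45  45  45  45  45  44  45  49  47  44  42  42]
 [182 184 175  61  46  45  46 104 134 104  80  92  90  68  50  40  39]
 [181 183 179  85  46  46  90 189 171 134  96  94  92  69  50  33  21]
 [182 182 177 118  47  46 135 218 200 154 106  88  84  68  48  38  31]
 [176 179 181 131  49  47 101 206 190 151 107  90  91  82  55  42  43]
 [174 177 181 148  53  48  49 123 161 132  92 100 108  89  64  47  42]
 [182 181 179 176  63  48  48  49  53  54  49  87 100  73  50  47  46]
 [177 179 183 180  88  49  49  47  48  49  49  50  49  48  46  44  38]
 [177 177 179 180 122  49  49  46  50  48  47  44  39  32  31  35  41]
 [177 177 179 181 141  53  49  48  41  35  30  34  44  47  47  47  46]]
```

```bash
python3 - <<'E'
from h import *
import cv2
from plant import imaging
t0=dict(np.load("top.npz"));s0=dict(np.load("scene.npz"))
def P(c):
    f=192/np.tan(np.radians(float(c["vertical_fov"]))/2)
    return np.array([[f,0,c["cx"]],[0,f,c["cy"]],[0,0,1]])@np.c_[c["R"],c["t"]]
def tri(a,b):
    X=cv2.triangulatePoints(P(t0),P(s0),np.array(a,float),np.array(b,float)).ravel();return (X[:3]/X[3]).round(4)
g=s0["frame"].mean(2).astype(int); print("scene start");print(g[162:192:2,374:408:2])
s=imaging.read_camera("scene")["frame"].mean(2).astype(int);print("scene now");print(s[162:192:2,374:408:2])
print("start top");print(t0["frame"].mean(2).astype(int)[204:232:2,78:106:2])
print("start",tri((90,217.2),(386,176.5)))
print("now z.1/.107",ray(t0,82.5,218.2,.1),ray(t0,82.5,218.2,.107))
E
```

```text
scene start
[[162 161 167 166 166 165 166 169 167 168 163 162 166 163 167 170 174]
 [167 165 168 169 163 169 165 169 167 164 169 170 167 169 176 192  46]
 [163 166 166 164 168 171 164 168 167 167 167 168 176 190  47  12  23]
 [168 165 168 167 169 170 168 170 162 169 172 190  51  14  19  22  25]
 [171 168 168 169 168 168 169 166 168 175  84  14  18  25  19  22  28]
 [164 168 168 167 169 158 169 173 167 113   5  21  21  25  23  26  20]
 [177 169 171 169 158  87 138 233 147   5  16  14  18  23  22  23  29]
 [ 83  74 182 184  90  86 103 149  27  16  17  16  14  19  14  23  19]
 [ 79  82  77  75  77  81  92  22  11  16  19  13  17  17  16  13  14]
 [ 83  81  83  75 177 187  78   8  21  20  20  15  21  18  16  14  23]
 [ 83  83  79  61 175 171  96  12  15  12  17  20  17  13  16  22  21]
 [ 81  85  86 195 196 112  81  98  45  13  16  19  13  18  18  16  18]
 [ 83  38  27  21  25  42  60  87 110  29  18  18  18  19  15  25  22]
 [ 34  14  17  31  19  14  43  64  90 103  29  33  14  16  15  22  23]
 [ 36  16  17  15  34  34  28  48  44  48  38  32  31  32  15  18  18]]
scene now
[[166 167 17
[... 1302 characters left out ...]
 44  44  38  37  48  93 101  78  56  42  42  42  38  18]
 [ 44  43  43  45 131 174 146 105  83  52  39  37  27  19]
 [ 44  45  44  62 188 207 170 124  90  59  23  23  24  21]
 [ 43  45  46  54 183 212 172 126  90  53  28  29  38  31]
 [ 47  46  45  46 103 177 161 118  77  43  43  44  45  36]
 [ 46  46  47  47  50 102 110  90  64  48  41  44  44  43]
 [ 48  49  49  47  47  86  99  72  50  47  45  46  44  41]
 [ 47  46  48  49  48  49  49  47  46  44  38  33  29  35]
 [ 48  46  50  49  46  44  38  32  29  35  41  44  46  46]
 [ 48  48  40  34  30  34  43  46  47  47  46  46  46  46]]
start [0.491  0.3683 0.1008]
now z.1/.107 [0.48809019 0.38852312 0.1       ] [0.48796512 0.38555494 0.107     ]
```

```bash
python3 - <<'E'
import numpy as np
from h import *
s=dict(np.load("scene.npz"))
f=192/np.tan(np.radians(float(s["vertical_fov"]))/2)
def pr(X): p=s["R"]@np.array(X)+s["t"];return (f*p[0]/p[2]+s["cx"]).round(1),(f*p[1]/p[2]+s["cy"]).round(1)
print("s1 expect mid (233,142.5):",pr([.5102,-.1503,.1903]),pr([.5102,-.1503,.22]))
print("s5 expect (346.7,140.4):",pr([.501,.218,.2127]),pr([.501,.218,.24]))
for X in ([.4856,.3937,.0971],[.4856,.3937,.12],[.488,.386,.107]):print(X,pr(X))
from plant import imaging
from plant import robot
c=imaging.read_camera("scene");st=robot.read_state()
u,v=pr(st["tool_pos"]);print(st["tool_pos"],u,v,st["opening"])
b=c["frame"].mean(2).astype(int);u,v=int(u),int(v);print(v-20,u-12);print(b[v-20:v+12:2,u-12:u+14:2])
E
```

```text
s1 expect mid (233,142.5): (np.float64(231.4), np.float64(148.8)) (np.float64(230.8), np.float64(141.0))
s5 expect (346.7,140.4): (np.float64(345.2), np.float64(146.9)) (np.float64(346.3), np.float64(139.3))
[0.4856, 0.3937, 0.0971] (np.float64(393.5), np.float64(176.8))
[0.4856, 0.3937, 0.12] (np.float64(394.9), np.float64(171.2))
[0.488, 0.386, 0.107] (np.float64(391.9), np.float64(174.7))
[ 0.59762082 -0.04015033  0.19679128] 261.4 163.2 0.00011715048884244997
143 249
[[ 83  83  82 103 114 117  15 116 115  81  81  82  79]
 [ 83  82  82  90 115 118  20 116 116  82  81  81  83]
 [ 83  81  83  89 114 119  20 116 115  82  81  81  80]
 [ 83  82  82  83 115 116  19 116 117  78  80  71  62]
 [ 81  81  81  75 113 116  24 116 114 176 177 171 171]
 [ 76  76  68  66 111 116  23 116 108 167 167 167 166]
 [178 168 174 174 124 113  20 113 132 166 168 172 168]
 [168 170 167 167 169 142  97 134 169 170 170 166 169]
 [166 169 174 167 167 168 174 172 171 174 174 169 175]
 [170 171 175 173 167 174 173 167 172 168 169 169 171]
 [170 167 173 174 174 170 173 166 170 173 170 172 175]
 [168 171 174 172 168 172 175 170 175 173 171 169 173]
 [174 173 175 175 175 174 174 172 169 176 172 172 168]
 [170 172 170 174 173 175 173 172 174 178 173 174 175]
 [180 180 178 180 173 173 175 176 177 173 173 166 167]
 [ 89  91  93 117 164 167 185 181 181 178 179 171 176]]
```

The real fingertips end about 22 mm short of the nominal TCP (image row 157.5 against a projected 163.2). The tips therefore slid over the ball. I'll go lower, to TCP z≈0.066.

Emit:
jog_arm([
  [[0,0.25,0],[0,0,0]],
  [[0,0.5,0],[0,0,0]],
  [[0,0.75,0],[0,0,0]],
  [[0,1,0],[0,0,0]],
  [[0,1,0],[0,0,0]],
])

```text
t: 25.8
tool_pos: [0.545, 0.1607, 0.1973]
orientation: [0.41, -3.115, -0.004]
force: [-0.2, -0.8, -0.2]
opening: 0.0007
gripper_force: 0.0
```

Emit:
jog_arm([
  [[0,0.25,0],[0,0,0]],
  [[0,0.5,0],[0,0,0]],
  [[0,0.7,0],[0,0,0]],
  [[0,0.7,0],[0,0,0]],
  [[0,0.7,0],[0,0,0]],
])

```text
t: 26.3
tool_pos: [0.5116, 0.2901, 0.1969]
orientation: [0.402, -3.116, 0.001]
force: [0.2, -0.1, 0.4]
opening: 0.0009
gripper_force: 0.0
```

```bash
python3 go.py 0.5085,0.302,0.066,0.257
```

```text
t 26.3 pos [0.5116 0.2901 0.1969] yaw 0.2567999999999999 open 0.0008962143157155269 q [ 0.43  0.1   1.52 -0.    1.53 -1.4 ] F [ 0.2 -0.1  0.4]
0.5085,0.302,0.066,0.257 shift [-0.     0.062  0.655] turn [-0.0002 -0.0001 -0.0001]
```

Emit:
jog_arm([
  [[0,0.06,0.2],[0,0,0]],
  [[0,0.06,0.4],[0,0,0]],
  [[0,0.06,0.6],[0,0,0]],
  [[0,0.06,0.655],[0,0,0]],
  [[0,0.06,0.655],[0,0,0]],
])

```text
t: 26.8
tool_pos: [0.5083, 0.2986, 0.0641]
orientation: [0.394, -3.113, 0.003]
force: [-0.3, -0.2, 1.0]
opening: 0.0002
gripper_force: 0.0
```

Emit:
jog_arm([
  [[0,0.06,0],[0,0,0]],
  [[0,0.12,0],[0,0,0]],
  [[0,0.18,0],[0,0,0]],
  [[0,0.24,0],[0,0,0]],
  [[0,0.28,0],[0,0,0]],
])

```text
t: 27.3
tool_pos: [0.4955, 0.3563, 0.0668]
orientation: [-0.398, 3.115, 0.001]
force: [0.6, -2.4, 1.4]
opening: 0.0003
gripper_force: 1.4
```

Emit:
jog_arm([
  [[0,0.03,0],[0,0,0]],
  [[0,0.06,0],[0,0,0]],
  [[0,0.09,0],[0,0,0]],
  [[0,0.11,0],[0,0,0]],
])

```text
t: 27.7
tool_pos: [0.4901, 0.376, 0.0658]
orientation: [0.396, -3.116, 0.0]
force: [0.7, -1.2, -0.6]
opening: 0.0003
gripper_force: 0.5
```

```bash
python3 go.py 0.485,0.392,0.066,0.257
```

```text
t 27.7 pos [0.4901 0.376  0.0658] yaw 0.25280000000000014 open 0.0003305180915121736 q [ 0.57  0.27  1.57 -0.    1.31 -1.25] F [ 0.7 -1.2 -0.6]
0.485,0.392,0.066,0.257 shift [ 0.005  0.084 -0.001] turn [-0.0001 -0.0001 -0.0027]
```

Now it is in contact, at about 1 N. I'll push on in small steps until the stop.

Emit:
jog_arm([
  [[0,0.03,0],[0,0,0]],
  [[0,0.06,0],[0,0,0]],
  [[0,0.06,0],[0,0,0]],
])

```text
t: 28.0
tool_pos: [0.4871, 0.387, 0.0657]
orientation: [0.396, -3.116, 0.003]
force: [-0.2, -4.4, 0.5]
opening: 0.0004
gripper_force: 1.8
```

Emit:
jog_arm([
  [[0,0.015,0],[0,0,0]],
  [[0,0.015,0],[0,0,0]],
])

```text
t: 28.2
tool_pos: [0.487, 0.3874, 0.0656]
orientation: [0.395, -3.116, 0.008]
force: [2.0, -13.9, 2.3]
opening: 0.0003
gripper_force: 7.1
```

Emit:
jog_arm([
  [[0,0.01,0],[0,0,0]],
  [[0,0.01,0],[0,0,0]],
])

```text
t: 28.4
tool_pos: [0.487, 0.3876, 0.0656]
orientation: [0.394, -3.116, 0.012]
force: [2.3, -20.9, 5.6]
opening: 0.0002
gripper_force: 10.7
```

The stop is reached: 21 N with no further movement. I'll retreat and verify.

Emit:
jog_arm([
  [[0,-0.06,0],[0,0,0]],
  [[0,-0.2,-0.1],[0,0,0]],
  [[0,-0.4,-0.3],[0,0,0]],
  [[0,-0.6,-0.5],[0,0,0]],
  [[0,-0.85,-0.65],[0,0,0]],
])

```text
t: 28.9
tool_pos: [0.5246, 0.2446, 0.1868]
orientation: [-0.398, 3.114, 0.002]
force: [1.8, -0.3, 1.0]
opening: 0.0005
gripper_force: 0.0
```

Emit:
jog_arm([
  [[0,-0.25,0],[0,0,0]],
  [[0,-0.5,0],[0,0,0]],
  [[0,-0.75,0],[0,0,0]],
  [[0,-1,0],[0,0,0]],
  [[0,-1,0],[0,0,0]],
])

```text
t: 29.4
tool_pos: [0.5753, 0.0454, 0.1845]
orientation: [-0.387, 3.117, -0.002]
force: [0.1, -0.0, 0.6]
opening: 0.0
gripper_force: 0.0
```

Emit:
jog_arm([
  [[0,-0.25,0],[0,0,0]],
  [[0,-0.4,0],[0,0,0]],
  [[0,-0.4,0],[0,0,0]],
])

```text
t: 29.7
tool_pos: [0.5948, -0.0292, 0.1843]
orientation: [-0.391, 3.117, -0.001]
force: [-0.2, -0.1, -0.7]
opening: 0.0006
gripper_force: 0.0
```

```bash
python3 ball.py; python3 go.py; python3 - <<'E'
# brush + bystanders: change of scene picture against the start
import numpy as np,cv2
from plant import imaging
for n in("scene","top"):
    a=np.load(n+".npz")["frame"].astype(int);b=imaging.read_camera(n)["frame"].astype(int)
    col=lambda f:((f[...,0]>150)&(f[...,1]>110)&(f[...,2]<90)).astype(np.uint8)
    for f in(a,b):
        k,l,st,ce=cv2.connectedComponentsWithStats(col(f));print(n,[(ce[i].round(1).tolist(),int(st[i,4])) for i in range(1,k) if st[i,4]>25])
E
```

```text
before [([62, 200, 14, 35, 379], [67.1, 218.9]), ([85, 212, 11, 13, 107], [89.9, 217.5]), ([102, 231, 16, 4, 40], [111.5, 233.0])]
now [([62, 200, 31, 35, 470], [69.8, 219.2]), ([102, 231, 16, 4, 40], [111.5, 233.0])]
0 [ 96.5 215.7   5. ]
0.1 [ 94.  216.2   5. ]
0.2 [ 91.6 216.7   5.1]
0.4 [ 86.7 217.7   5.1]
0.6 [ 82.2 218.8   5.1]
0.8 [ 78.1 219.9   5.1]
0.9 [ 76.3 220.4   5. ]
1.0 [ 74.7 221.    5. ]
[[182 173  60  44  45  45  45  45  45  45  45  44  44  45  43  43  44]
 [181 177  83  45  44  46  46  45  45  46  45  45  44  45  44  44  44]
 [181 180 119  45  45  46  45  46  45  46  46  45  45  44  42  41  37]
 [178 178 132  47  46  46  46  46  45  46  44  42  38  39  41  42  41]
 [180 177 148  51  47  46  44  43  39  38  43  43  44  45  38  26  25]
 [182 185 175  62  47  46  45  43  44  44  70  56  52  49  48  28  22]
 [182 183 175 100  70  55  46  45  45  45  74  53  53  50  47  32  22]
 [182 182 172 145 107  87  65  64  70  73  87  84  58  51  49  38  23]
 [176 198 201 170 126  93  88  90  91  90  89  87  62  53  49  41  37]
 [175 204 222 183 134  94  82  69  65  59  55  94  75
[... 1414 characters left out ...]
.5], 49), ([447.5, 146.1], 71), ([454.5, 148.5], 34), ([451.5, 168.8], 46), ([303.1, 209.9], 610), ([292.6, 201.8], 51)]
top [([121.0, 23.6], 1518), ([173.0, 24.1], 291), ([197.7, 25.0], 1830), ([236.3, 23.1], 150), ([242.6, 18.2], 93), ([269.8, 28.0], 250), ([302.2, 24.0], 178), ([308.6, 27.0], 180), ([317.6, 20.5], 195), ([327.4, 17.8], 156), ([335.2, 28.8], 131), ([356.5, 25.1], 420), ([363.6, 6.5], 28), ([384.4, 25.6], 1574), ([450.2, 27.1], 1786), ([476.1, 27.7], 878), ([498.4, 23.9], 356), ([506.5, 24.3], 206), ([275.5, 44.2], 29), ([483.4, 140.0], 3585), ([450.5, 129.2], 46), ([447.6, 146.2], 77), ([454.6, 151.3], 43), ([451.5, 168.8], 48), ([292.0, 206.0], 62), ([305.4, 212.0], 614)]
```

The ball is now at its stop, at about px (71,221), having moved some 18 px from its start. The brush is standing on its stand.

```bash
python3 -c "
from plant import robot
print(robot.close_job())"
```

```text
the job is handed in; nothing more can be done
None
```

The job is handed in at about 30 s: all three scraps are in the tray clear of the bed, the brush stands on its stand, and the lamp toggle is hard against its "on" stop. I didn't check the watch, dish or buttons in a final picture; nothing I did should have touched them. The first toggle push briefly read about 32 N on the tool.

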